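# Set the shaker's dial to the long line and start it

### The job

Set the shaker's speed and start it: push the dial's peg round clockwise with the fingertips, without taking the peg between the fingers, until the index line on the dial lines up with the long line of the scale ring. Then press the start button fully down and let it spring back, leaving the dial at its setting. Leave the plate, vial, jar, bottle, boxes and other things on and round the shaker where they are.

Things in the scene. Friction and masses are not known exactly. Their poses are not given: they have to be found in the camera images.
- shaker: white laboratory shaker, fixed to the bench: a flat box 260 mm deep (its x), 380 mm wide (its y), its flat top 70 mm above the bench. Origin: centre of its underside; z up. The near side (-x) faces the robot at yaw 0. On its top: the dial on the right, the start button near left, a microplate far left.
- dial (a joint): angle of the dial, rad: grows as the dial turns clockwise seen from above; end stops at 0 and 4.5. It starts near 0, and reaching the long line always takes a clockwise turn. Friction (0.1 N m, about 2.5 N at the peg) keeps it where it is left; no spring, no detents.
- dial_centre (a point): the dial's axis, at the dial's top face, 84 mm above the bench. The dial is a flat black disc of 110 mm diameter, 10 mm thick, with an upright axis, lying on the scale ring.
- peg (a point): centre (half-way up) of the dial's upright push peg: steel, diameter 14 mm, standing 26 mm above the dial's top face (top 110 mm above the bench), its axis 40 mm from the dial's axis, on the side opposite the index mark. Push it sideways round the dial's axis to turn the dial.
- index (a point): the index mark's outer end, 56 mm from the dial's axis: the index is the one light line, 4 mm wide, painted on the dial from near its middle to its rim, opposite the peg.
- long_line (a point): inner end of the long scale line, 56 mm from the dial's axis, 74 mm above the bench. The scale is a flat fixed metal ring round the dial, 156 mm outer diameter, with thin 7 mm lines every 10 degrees; the target is its only long, thick line (21 mm long, 4 mm wide), which points away from the axis. The point and index lie one above the other when the index is exactly on the line.
- start (a joint): travel of the start button, m: 0 when free, 0.006 fully down. It springs back; fully down takes 4 N.
- start_top (a point): centre of the top face of the round white start button (28 mm diameter, in a dark grey collar, the only button), which is pressed straight down.
- microplate: bystander, loose: white 85 x 127 x 14 mm well plate lying on the far left part of the shaker's top. Origin: centre of its underside.
- vial: bystander, loose: small closed vial, diameter 24 mm, 36 mm tall, standing on the shaker's top on the near side, between dial and button. Origin: centre of its underside.
- jar: bystander, loose: small closed jar, diameter 32 mm, 40 mm tall, standing on the shaker's top on the far side, between dial and microplate. Origin: centre of its underside.
- tube_rack: bystander, loose: blue tube rack, 210 (its x) x 110 mm, 94 mm tall with its tubes, on the bench to the left. Origin: centre of its underside.
- bottle: bystander, loose: reagent bottle, diameter 60 mm, 120 mm tall, on the bench to the right. Origin: centre of its underside.
- tip_box: bystander, loose: pipette tip box 82 x 120 x 67 mm, on the bench to the right. Origin: centre of its underside.

How it is judged (in metres and radians):
On the way, in this order (a step that is already met when the one before it is completed fails the run):
1. the dial's index stands at the long line, at rest (horizontal distance between index and long_line below 0.004 m and velocity of joint dial between -0.05 and 0.05 rad/s), for 0.3 s.
2. the start button is pressed fully down with the dial at its setting (horizontal distance between index and long_line below 0.004 m and value of joint start above 0.0045 m), for 0.05 s.
At the end, for the whole second after the job is handed in: The index's end is within 4 mm (one line's width) of the long line's end, the dial is at rest, the start button has been pressed (over 4.5 of its 6 mm) after the dial was set, and has sprung back (under 1.5 mm) (all of step 1 and value of joint start below 0.0015 m); the robot touches nothing.
It fails at once if the start button is pressed while the index is off the long line (not (horizontal distance between index and long_line below 0.004 m) and value of joint start above 0.003 m).
It fails at once if the peg is taken between the fingers (horizontal distance between the grasp point and peg below 0.011 m and height (world z) of the grasp point below 0.122 m).
It fails at once if a bystander is moved by more than 20 mm or lifted (distance of any of microplate, vial, jar, tube_rack, bottle, tip_box from where it was at the start of the episode above 0.02 m).
It also fails if it takes over 48 s, if anything falls off the work surface, if the arm or the gripper's body presses on something with over 40 N, if the wrist force passes 120 N, or if a joint passes its speed limit or range.

### The arm

A 6-joint arm with a two-finger parallel gripper is mounted at the origin on the work surface. World frame = base frame: x ahead of the robot, y to its left, z up, the work surface at z = 0. Lengths are in mm, angles in rad, forces in N, time in s.
With the tool pointing down it reaches from about 325 to 850 mm from the base axis. Payload 15.5 kg.
Tool frame: the origin (TCP) lies between the finger pads; the fingertips stand 8 mm ahead of it and the grasp point (between the pads) lies 11 mm behind it (finger_overhang is the z of the fingertips in the tool frame, in mm); z points along the fingers, y is the line along which they close (so a half turn about z gives the same grasp; the last joint's range is limited). The gripper opens to 91 mm and grips with 3 to 60 N. Pads are 32 mm wide; open, the fingers measure 118 mm over their backs; the gripper's body (76 mm by 178 mm) begins 60 mm behind the grasp point.
Start: joints at [-1.26, 0.494, 1.345, -0, 1.302, -0.096], TCP at [246.722, -574.243, 221.915] pointing down, gripper open.
Joint ranges: [-2.91, 2.91], [-0.82, 2.16], [0.22, 2.67], [-1.22, 4.37], [0.12, 2.79], [-3.08, 3.08]. Speed limits (rad/s): [1.89, 1.89, 2.57, 3.01, 3.01, 3.01].

### API

Orientations are given as a rotation vector (axis times angle).
In Python, from workcell import * gives the robot as it stands. The module is installed in compiled form; this text tells all that it offers.
- The arm moves only by the tool move_arm, never from a script. Its argument "moves" is a list of rows, each a list of 7 numbers: the turn, a rotation vector about the world's x, y, z as a fraction of full scale, then the shift along the world's x, y, z as a fraction of full scale, then the opening, from 0 (shut) to 1 (fully open). A call has 1 to 5 rows; each row shifts and turns the commanded pose from where the row before left it; what a row does not reach is not made up. Full scale, the value 1, is 0.075 m for a shift and 1.5 rad for a turn. A row lasts 1/10 s, in which the tool goes at most 50 mm and 8.59 degrees, less where a joint would pass 70% of its speed; a pose out of reach is approached as far as the arm can. A call with a number of a shift or a turn outside -1 to 1 is refused whole. A call with a gripper value outside its range is refused whole. The fingers move at their own pace and stop on an object; "squeeze" is the grip in N (left out, the last holds). Time passes only in rows, so rows that do not move let the fingers close. It gives the time, the measured TCP pose, the force, the opening and the grip force at its end, in the units of the state.
- observe(): the state, without advancing time (a new reading comes with each control period).
- grab_frame(name): name is "scene" or "top" or "wrist"; returns a dict with "pixels" (400x640x3 uint8, red, green, blue), "fx", "fy", "cx", "cy" (pixels), "T" (4x4, takes a point from camera to world coordinates); the wrist camera has in their place "tool_from_camera" (4x4, takes a point from camera to tool coordinates, whose origin is the TCP and whose axes are the flange's). Camera axes: x right, y up, looking along -z (the intrinsics and any distortion apply to the point x, -y, -z); pixel columns grow to the right and rows downward; lengths in mm; the calibration is good to about 2 mm. A picture is of the moment at which its call begins: read the wrist's pose just before it. There is no depth.
- sign_off(): hands the job in; it is judged then, once.
Trained networks look in a picture, given as the dict that the camera call returned (one of the last four; its "shot" number tells which), for a name from the list of things; names that differ only in an ending like _2 or _b are one class to them, and where a whole thing is asked for, a point or a joint stands for the part that bears it (a point fixed in the world has none). Each returns a list of dicts, best first, with "score" (0 to 1); they miss things now and then, are a little off and sometimes report something else, mostly with a low value. They report only what shows in the picture. A call takes as long as a camera call.
- regions_of(target, picture): "region" (400x640 bool, what is visible of it) and "uv" ([column, row] in pixels, amid what is visible of it).
- pinpoint(target, picture): "uv" ([column, row] in pixels: a listed point, or the origin of a listed thing).
The state is a dict: "time_s": time; "joints": joint angles; "qd": joint speeds; "joint_torque": joint torques, N m; "tool_pos": TCP position; "ee_rot": TCP orientation; "wrist_force": force on the tool from outside, world axes, zero at the start; "torque": the same for the moment, N m; "width": finger opening in mm; "finger_force": force on a finger pad.
Only numpy, scipy, OpenCV 4.12 (cv2) and the standard library are available. Lean on these libraries where they do the work, as an engineer would, in place of code of your own. Each camera call takes 0.05 s, during which the arm holds its last target. There are 200 camera calls.

## Working session

There is one attempt and no reset: what is moved stays moved. The work goes in short steps, Python scripts to look and compute and a tool call to move; the robot and the scene stay as the last step left them, time stands still between calls to the robot, and variables do not carry over. Pictures are saved under pics/ and viewed, at most 10 in all, crops included, and the job is handed in when it is done.

Besides the shell and the picture viewer there is one more tool, called by a JSON object that holds its "api" and its "payload". move_arm: Moves the arm, as the interface text tells. Shift numbers are shares of 0.075 m and turn numbers shares of 1.5 rad, none past 1 either way. Its arguments: {"type":"object","properties":{"moves":{"type":"array"},"squeeze":{"type":"number"}},"required":["moves"]}

```bash
mkdir -p pics
cat > h.py <<'E'
from workcell import *
import numpy as np, cv2
def ray(f,uv,T):
    d=np.array([(uv[0]-f["cx"])/f["fx"],-(uv[1]-f["cy"])/f["fy"],-1.0])
    return T[:3,3],T[:3,:3]@d
def at(f,uv,z,T=None):
    T=f["T"] if T is None else T
    o,d=ray(f,uv,np.array(T)); return o+d*(z-o[2])/d[2]
def save(f,n,box=None,k=1):
    p=f["pixels"]
    if box: p=p[box[1]:box[3],box[0]:box[2]]
    cv2.imwrite("pics/"+n,cv2.resize(p[:,:,::-1].copy(),None,fx=k,fy=k,interpolation=cv2.INTER_CUBIC))
E
python3 - <<'E'
from h import *
o=observe(); print(o["time_s"],o["tool_pos"],o["ee_rot"],o["width"])
Z=dict(dial_centre=84,peg=97,index=84,long_line=74,start_top=None,vial=70,jar=70,microplate=70,bottle=0,tip_box=0,tube_rack=0,shaker=0)
for c in("top","scene"):
    f=grab_frame(c); print(c,{k:(np.round(f[k],1).tolist()) for k in f if k!="pixels"})
    save(f,c+"0.png")
    for n,z in Z.items():
        r=pinpoint(n,f)
        for q in r[:2]: print(n,round(q["score"],2),np.round(q["uv"],1),np.round(at(f,q["uv"],78 if z is None else z),1))
E
```

```text
0.0 [ 246.61476974 -573.8765419   221.3290903 ] [-3.07592201e+00 -6.32824558e-01  2.09433209e-04] 91.2114288270517
top {'fx': 377.2, 'fy': 377.2, 'cx': 320.0, 'cy': 202.4, 'T': [[0.0, 1.0, -0.2, 393.1], [-1.0, 0.0, -0.0, -14.8], [-0.0, 0.2, 1.0, 1196.0], [0.0, 0.0, 0.0, 1.0]], 'shot': 1}
peg 0.98 [373.8 219.2] [ 523.4 -153.4   97. ]
index 0.88 [341.4 208.2] [556.5 -59.   84. ]
long_line 0.77 [364.4 194.9] [ 599.5 -128.4   74. ]
long_line 0.4 [339.3 207.7] [559.3 -53.1  74. ]
start_top 0.58 [291.1 215. ] [534.6  90.9  78. ]
vial 0.4 [315.3 230.5] [490.   17.8  70. ]
jar 0.52 [339.3 172.8] [667.9 -52.3  70. ]
microplate 0.81 [306.6 173.2] [665.3  47.8  70. ]
microplate 0.32 [315.2 233.2] [481.9  18.   70. ]
bottle 0.64 [451.8 250.1] [ 441.3 -408.8    0. ]
tip_box 0.69 [464.9 184.9] [ 650.4 -458.8    0. ]
tube_rack 0.56 [194.  212.1] [549.1 411.1   0. ]
shaker 0.84 [327.  205.4] [577.2 -16.1   0. ]
shaker 0.22 [362.6 197.9] [ 603.2 -130.1    0. ]
scene {'fx': 414.4, 'fy': 414.4, 'cx': 326.4, 'cy': 197.5, 'T': [[0.6, -0.6, 0.6, 1183.2], [0.8, 0.4, -0.4, -431.3], [-0.0, 0.7, 0.7, 891.5], [0.0, 0.0, 0.0, 1.0]], 'shot': 2}
dial_centre 0.76 [286.1 211.8] [ 545.3 -106.7   84. ]
dial_centre 0.61 [335.8 235.9] [684.1 -49.4  84. ]
peg 0.87 [271.  211.9] [ 533.2 -143.2   97. ]
peg 0.28 [304.  208.5] [573.  -68.7  97. ]
index 0.89 [302.7 208.4] [560.8 -65.4  84. ]
long_line 0.86 [285.2 230.3] [ 588.8 -137.3   74. ]
start_top 0.67 [361.5 216.3] [668.1  45.1  78. ]
start_top 0.49 [342.8 173.8] [513.2 102.4  78. ]
vial 0.64 [315.8 180.3] [482.9  29.7  70. ]
jar 0.73 [330.  234.6] [663.6 -52.1  70. ]
microplate 0.94 [362.5 217.6] [668.   49.1  70. ]
bottle 0.9 [167.3 267.2] [ 460.5 -418.2    0. ]
tip_box 0.81 [182.  330.1] [ 643.8 -453.8    0. ]
tube_rack 0.55 [425.4 161.1] [557.9 403.6   0. ]
shaker 0.65 [319.4 226. ] [577.7 -25.9   0. ]
```

Run:
```python
import cv2
t=cv2.imread("pics/top0.png");s=cv2.imread("pics/scene0.png")
cv2.imwrite("pics/topc.png",cv2.resize(t[140:270,260:420],None,fx=4.6,fy=4.6,interpolation=cv2.INTER_CUBIC))
cv2.imwrite("pics/sceneb.png",cv2.resize(s[140:270,240:400],None,fx=4.6,fy=4.6,interpolation=cv2.INTER_CUBIC))
```

```text
(no output)
```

View pics/topc.png

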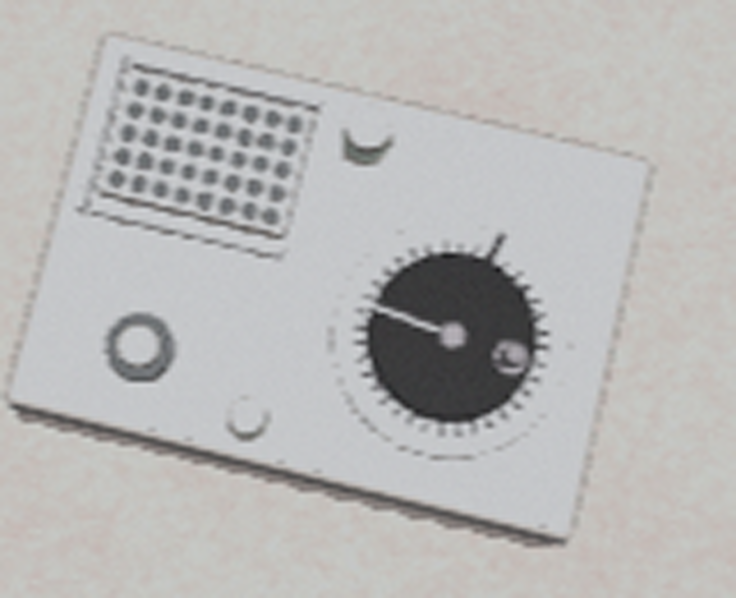

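View pics/sceneb.png

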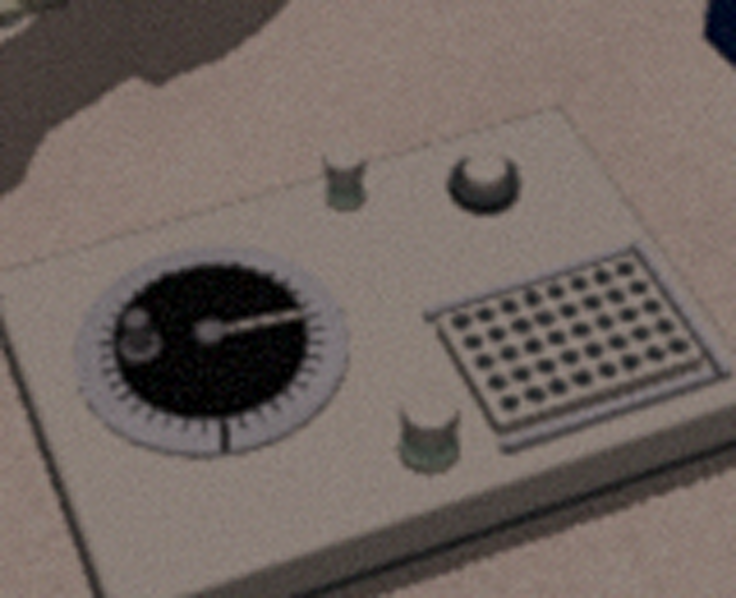

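Top crop: the dial disc is centred at full-frame px (358,213), index end (341,206), long line inner end (367,196) and peg top (372,216.5). Button is at (290,215), vial (314,231) and jar (339,173). The turn needed is about 95° clockwise, and the scene view agrees.

Run:
```python
from h import *
for c in("top","scene"):
    f=grab_frame(c)
    for n in("start_top","vial","jar"):
        print(c,n,[(round(q["score"],2),np.round(q["uv"],1).tolist()) for q in regions_of(n,f)[:2]])
    g=cv2.GaussianBlur(f["pixels"].max(axis=2),(3,3),0)
    m=(g<(90 if c=="top" else 60)).astype(np.uint8); m=cv2.morphologyEx(m,cv2.MORPH_OPEN,np.ones((3,3)))
    k,l,s,ce=cv2.connectedComponentsWithStats(m)
    b=min(range(1,k),key=lambda i:np.hypot(*(ce[i]-((358,213) if c=="top" else (286,213))))-(s[i,4]>300)*50)
    h=cv2.convexHull(np.argwhere(l==b)[:,::-1].astype(np.int32)); e=cv2.fitEllipse(h)
    print(c,s[b],e,at(f,e[0],84),"pegtop/idx/long",)
    P={"top":[(372.4,216.5,110),(340.9,206.1,84),(366.7,196.1,74),(290.2,215,80)],"scene":[(269.3,209.3,110),(306,208.5,84),(288.8,231.7,74),(345.5,178,80)]}[c]
    for u,v,z in P: print(np.round(at(f,(u,v),z),1))
print(np.round(grab_frame("wrist")["tool_from_camera"],3).tolist())
```

```text
top start_top [(0.57, [328.7, 208.5]), (0.56, [473.5, 181.5])]
top vial []
top jar [(0.51, [338.4, 173.0])]
top [340 195  36  36 880] ((357.6360778808594, 212.8007354736328), (35.38801193237305, 36.018524169921875), 31.34132957458496) [ 543.36124196 -107.28510862   84.        ] pegtop/idx/long
[ 529.7 -147.8  110. ]
[562.8 -57.5  84. ]
[ 595.9 -135.4   74. ]
[534.3  93.4  80. ]
scene start_top [(0.55, [285.0, 215.2]), (0.54, [341.9, 176.4])]
scene vial [(0.27, [360.8, 214.6])]
scene jar [(0.6, [330.6, 230.0])]
scene [ 265  198   42   33 1043] ((285.3752746582031, 214.01881408691406), (33.52518081665039, 42.35005569458008), 83.76464080810547) [ 550.6837535 -112.2019731   84.       ] pegtop/idx/long
[ 533.8 -147.   110. ]
[566.1 -58.6  84. ]
[ 597.9 -132.3   74. ]
[532.9  96.8  80. ]
[[0.0, 0.957, 0.29, 82.895], [1.0, 0.0, -0.001, 0.151], [-0.001, 0.29, -0.957, -163.402], [0.0, 0.0, 0.0, 1.0]]
```

{"api": "move_arm", "payload": {"moves": [[0,0,0.1,0.6,0.6,0,0],[0,0,0.1,0.6,0.6,0,0],[0,0,0.1,0.6,0.6,0,0],[0,0,0.1,0.6,0.6,0,0],[0,0,0.1,0.6,0.6,0,0]]}}

```text
time_s: 2.25
tool_pos: [424.7, -395.9, 222.1]
ee_rot: [2.626, 1.724, 0.0]
wrist_force: [1.2, 0.1, -0.6]
width: 54.2
finger_force: 0.0
```

{"api": "move_arm", "payload": {"moves": [[0,0,0,0.33,0.56,0,0],[0,0,0,0.33,0.56,0,0],[0,0,0,0.33,0.56,0,0],[0,0,0,0.33,0.56,0,0],[0,0,0,0.33,0.56,0,0]]}}

```text
time_s: 2.75
tool_pos: [548.0, -185.6, 222.1]
ee_rot: [2.631, 1.716, 0.0]
wrist_force: [0.5, -0.8, -0.3]
width: 14.1
finger_force: 0.0
```

{"api": "move_arm", "payload": {"moves": [[0,0,0,0.19,0.36,0,0],[0,0,0,0,0,0,0],[0,0,0,0,0,0,0]]}}

```text
time_s: 3.05
tool_pos: [561.6, -160.0, 221.9]
ee_rot: [2.63, 1.718, -0.0]
wrist_force: [0.4, 0.4, -0.7]
width: 0.6
finger_force: 0.0
```

```bash
cat >> h.py <<'E'
from scipy.spatial.transform import Rotation as Ro
def wristT(f,o):
    T=np.eye(4); T[:3,:3]=Ro.from_rotvec(o["ee_rot"]).as_matrix(); T[:3,3]=o["tool_pos"]
    return T@np.array(f["tool_from_camera"])
E
python3 - <<'E'
from h import *
o=observe(); f=grab_frame("wrist"); T=wristT(f,o); save(f,"w1.png"); print(o["time_s"],o["tool_pos"],o["width"],{k:f[k] for k in("fx","cx","cy")})
np.save("T1.npy",T)
for n,z in dict(dial_centre=84,peg=97,index=84,long_line=74,start_top=80).items():
    for q in pinpoint(n,f)[:2]: print(n,round(q["score"],2),np.round(q["uv"],1),np.round(at(f,q["uv"],z,T),1))
E
```

```text
3.05 [ 561.62765919 -160.02667721  221.86990611] 0.5777333827404312 {'fx': 297.44868909208844, 'cx': 320.7338989421923, 'cy': 198.57841245007975}
dial_centre 0.56 [283.5 153.2] [ 543.5 -109.2   84. ]
peg 0.66 [286.3 197.3] [ 528.9 -149.4   97. ]
index 0.88 [276.4  92.4] [562.5 -54.3  84. ]
long_line 0.67 [340.  151.1] [ 596.7 -131.8   74. ]
```

View pics/w1.png

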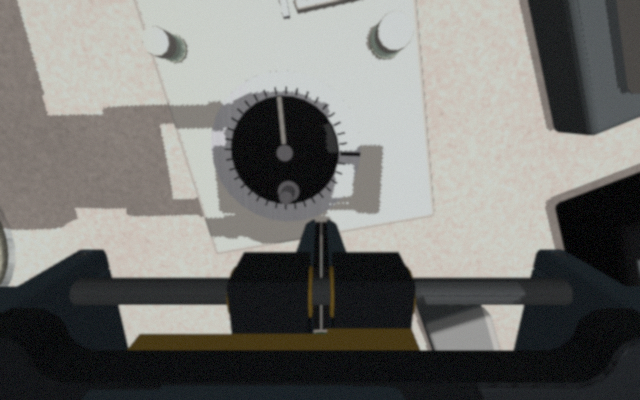

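The wrist view puts the dial centre at px (284,152), peg (288,190), index pointing up to (276,92), long line to the right at (340,152) and the shut fingertips at (322,222). That agrees with the other views: centre about (544.5,-109), peg about (530.5,-148.5). I'll descend beside the peg and work out the arc.

{"api": "move_arm", "payload": {"moves": [[0,0,0,0,0,-0.55,0],[0,0,0,0,0,-0.55,0],[0,0,0,0,0,-0.55,0],[0,0,0.03,0,0,0,0]]}}

```text
time_s: 3.75
tool_pos: [560.3, -161.0, 94.5]
ee_rot: [-2.591, -1.772, 0.003]
wrist_force: [0.2, -0.0, 2.4]
width: 0.4
finger_force: 0.0
```

Run:
```python
from h import *
o=observe(); print(o["time_s"],np.round(o["tool_pos"],1),np.round(o["joints"],2),o["wrist_force"])
c=np.array([544.5,-109.]); 
def P(ph,s=20.5):
    a=np.radians(ph);b=a-np.pi/2
    return c+40*np.array([np.cos(a),np.sin(a)])-s*np.array([np.cos(b),np.sin(b)])
p=np.array(o["tool_pos"][:2])
for i in range(0,17):
    q=P(-109.5-6.016*i); print(i,np.round(q,1),np.round((q-p)/75,3)); p=q
```

```text
3.75 [ 560.3 -161.    94.5] [-0.38  0.59  1.58 -0.    0.97 -0.01] [ 0.24716561 -0.03514978  2.38193716]
0 [ 550.5 -153.5] [-0.131  0.099]
1 [ 545.8 -153.9] [-0.063 -0.005]
2 [ 541.1 -153.8] [-0.063  0.002]
3 [ 536.4 -153.2] [-0.062  0.008]
4 [ 531.8 -152.1] [-0.061  0.015]
5 [ 527.3 -150.5] [-0.059  0.021]
6 [ 523.1 -148.5] [-0.057  0.027]
7 [ 519.1 -146.1] [-0.054  0.033]
8 [ 515.3 -143.2] [-0.05   0.038]
9 [ 511.9 -139.9] [-0.046  0.043]
10 [ 508.8 -136.3] [-0.041  0.048]
11 [ 506.2 -132.5] [-0.036  0.052]
12 [ 503.9 -128.3] [-0.03   0.055]
13 [ 502.1 -123.9] [-0.024  0.058]
14 [ 500.8 -119.4] [-0.018  0.06 ]
15 [ 499.9 -114.8] [-0.011  0.062]
16 [ 499.6 -110.1] [-0.005  0.063]
```

{"api": "move_arm", "payload": {"moves": [[0,0,0,0,0,0.05,0],[0,0,0,-0.13,0.1,0,0],[0,0,-0.07,-0.063,-0.005,0,0],[0,0,-0.07,-0.063,0.002,0,0],[0,0,-0.07,-0.062,0.008,0,0]]}}

```text
time_s: 4.25
tool_pos: [537.6, -152.5, 103.0]
ee_rot: [2.841, 1.338, 0.002]
wrist_force: [3.5, -1.1, -2.8]
width: 0.5
finger_force: 1.3
```

{"api": "move_arm", "payload": {"moves": [[0,0,-0.07,-0.061,0.015,0,0],[0,0,-0.07,-0.059,0.021,0,0],[0,0,-0.07,-0.057,0.027,0,0]]}}

```text
time_s: 4.55
tool_pos: [524.1, -147.9, 103.0]
ee_rot: [3.016, 0.876, 0.002]
wrist_force: [1.1, -3.4, -0.7]
width: 0.7
finger_force: 1.6
```

```bash
cat >> h.py <<'E'
C=np.array([544.5,-109.])
def look(name=None):
    o=observe(); print(round(o["time_s"],2),np.round(o["tool_pos"],1),np.round(o["ee_rot"],3),np.round(o["wrist_force"],1))
    for c in("wrist","top","scene"):
        f=grab_frame(c); T=wristT(f,o) if c=="wrist" else np.array(f["T"])
        if name: save(f,name+"_"+c+".png")
        for n,z in dict(dial_centre=84,peg=97,index=84,long_line=74).items():
            for q in pinpoint(n,f)[:1]:
                w=at(f,q["uv"],z,T)[:2]; d=w-C; print(c,n,round(q["score"],2),np.round(q["uv"],1),np.round(w,1),"ang",round(np.degrees(np.arctan2(d[1],d[0])),1),"r",round(np.hypot(*d),1))
E
python3 -c "
from h import *
look('a')"
```

```text
4.55 [ 524.1 -147.9  103. ] [3.016e+00 8.760e-01 2.000e-03] [ 1.1 -3.4 -0.7]
wrist dial_centre 0.56 [283.2 182.2] [ 544.1 -107.7] ang 107.0 r 1.4
wrist peg 0.73 [293.1 250. ] [ 513.2 -134.7] ang -140.6 r 40.5
wrist index 0.72 [262.9  87.4] [586.3 -69.5] ang 43.4 r 57.5
wrist long_line 0.78 [361. 132.] [ 596. -133.] ang -25.0 r 56.8
top dial_centre 0.42 [355.1 209.7] [552.5 -99.7] ang 49.0 r 12.3
top index 0.49 [346.7 198.5] [586.  -74.6] ang 39.7 r 53.9
scene dial_centre 0.8 [289.1 213.5] [ 554.8 -103.5] ang 28.1 r 11.7
scene peg 0.6 [270.9 207.7] [ 520.7 -136.1] ang -131.3 r 36.1
scene index 0.81 [302.6 216.9] [584.9 -81.6] ang 34.1 r 48.8
scene long_line 0.83 [285.8 231.8] [ 593.8 -138.6] ang -31.0 r 57.5
```

{"api": "move_arm", "payload": {"moves": [[0,0,-0.07,-0.054,0.033,0,0],[0,0,-0.07,-0.05,0.038,0,0],[0,0,-0.07,-0.046,0.043,0,0],[0,0,-0.07,-0.041,0.048,0,0]]}}

```text
time_s: 5.7
tool_pos: [510.1, -136.0, 101.9]
ee_rot: [3.133, 0.23, 0.0]
wrist_force: [1.5, -3.1, -0.4]
width: 0.9
finger_force: 1.5
```

{"api": "move_arm", "payload": {"moves": [[0,0,-0.07,-0.036,0.052,0,0],[0,0,-0.07,-0.03,0.055,0,0],[0,0,-0.07,-0.024,0.058,0,0],[0,0,-0.07,-0.018,0.06,0,0],[0,0,0,0,0,0,0]]}}

```text
time_s: 6.2
tool_pos: [501.9, -118.6, 101.9]
ee_rot: [3.113, -0.424, -0.0]
wrist_force: [0.4, -1.0, 0.3]
width: -0.0
finger_force: 0.2
```

```bash
python3 -c "
from h import *
look('b')"
```

```text
6.2 [ 501.9 -118.6  101.9] [ 3.113 -0.424 -0.   ] [ 0.4 -1.   0.3]
wrist dial_centre 0.75 [285.6 187.3] [ 542.  -106.7] ang 138.0 r 3.4
wrist peg 0.75 [292.9 251.3] [ 504.2 -101.2] ang 169.0 r 41.0
wrist index 0.82 [271.8  87.9] [ 600.2 -116.8] ang -8.0 r 56.3
wrist long_line 0.76 [301.3  89. ] [ 595.9 -132.5] ang -24.5 r 56.5
scene dial_centre 0.7 [287.5 211.6] [ 546.9 -103.4] ang 67.3 r 6.1
scene peg 0.72 [279.1 199. ] [ 506.8 -103.1] ang 171.1 r 38.1
scene index 0.79 [291.5 228.8] [ 601.2 -125.6] ang -16.3 r 59.1
scene long_line 0.83 [288.1 230.3] [ 593.1 -131.4] ang -24.7 r 53.5
```

View pics/b_wrist.png

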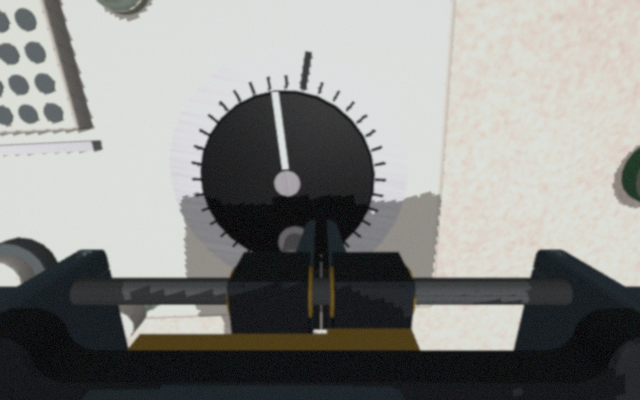

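The index tip is at px (275,92) and the long line's inner end at (304,88), so about 16° remain. I'll push 10° more and then measure finely.

{"api": "move_arm", "payload": {"moves": [[0,0,-0.07,-0.011,0.062,0,0],[0,0,-0.046,-0.003,0.042,0,0],[0,0,0,0,0,0,0]]}}

```text
time_s: 7.25
tool_pos: [500.9, -110.9, 102.0]
ee_rot: [3.064, -0.692, 0.0]
wrist_force: [-0.2, -1.0, 0.1]
width: 0.8
finger_force: 0.3
```

Run:
```python
from h import *
look('c')
f=cv2.imread("pics/c_wrist.png"); cv2.imwrite("pics/cw.png",cv2.resize(f[40:200,200:380],None,fx=3.7,fy=3.7,interpolation=cv2.INTER_CUBIC))
```

```text
7.25 [ 500.9 -110.9  102. ] [ 3.064 -0.692  0.   ] [-0.2 -1.   0.1]
wrist dial_centre 0.66 [286.2 186.2] [ 543.  -106.7] ang 124.2 r 2.7
wrist peg 0.73 [293.  249.8] [507.1 -94.6] ang 158.9 r 40.1
wrist index 0.95 [274.2  84.6] [ 599.1 -128.1] ang -19.3 r 57.8
wrist long_line 0.78 [287.5  87.1] [ 595.7 -133.6] ang -25.7 r 56.8
top dial_centre 0.17 [330.5 205.4] [564.4 -26.5] ang 76.4 r 84.9
top peg 0.58 [462.9 185.5] [ 627.7 -416.8] ang -74.9 r 318.9
scene dial_centre 0.55 [286.3 211.9] [ 545.9 -106.4] ang 61.2 r 2.9
scene peg 0.68 [314.1 181. ] [505.4   9.3] ang 108.3 r 124.5
scene index 0.78 [286.7 228.9] [ 594.5 -135.5] ang -27.9 r 56.5
scene long_line 0.95 [288.2 230.4] [ 593.5 -131.3] ang -24.5 r 53.9
```

View pics/cw.png

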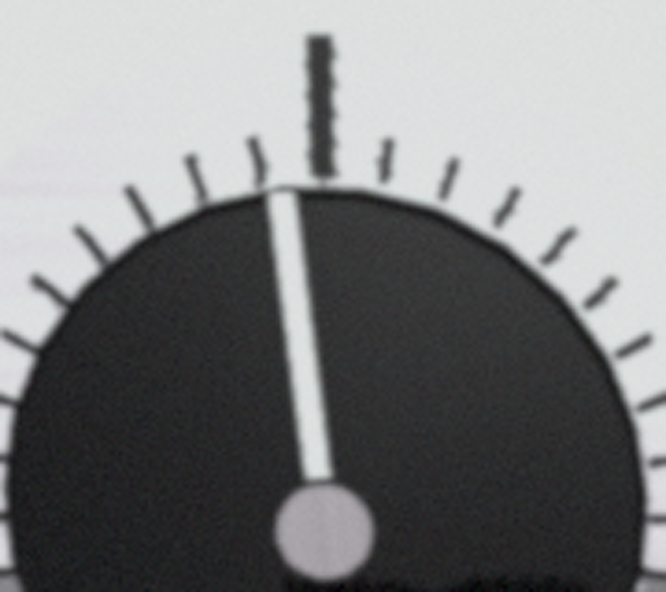

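The index runs from full-frame px (285.9,169.2) to (276.5,91.9). The long line runs from (286.8,88.1) to (286.2,49.7). I'll compute both line directions.

Run:
```python
from h import *
o=observe(); f=grab_frame("wrist"); T=wristT(f,o)
a,b=[at(f,p,84,T)[:2] for p in((285.9,169.2),(276.5,91.9))]
c,d=[at(f,p,74,T)[:2] for p in((286.8,88.1),(286.2,49.7))]
A=lambda v:np.degrees(np.arctan2(v[1],v[0]))
print(a,b,c,d,A(b-a),A(d-c),"centre est",b-56*(b-a)/np.hypot(*(b-a)),c-56*(d-c)/np.hypot(*(d-c)))
```

```text
[ 552.66797636 -111.62727526] [ 595.02773402 -127.43503453] [ 595.33423508 -133.01410173] [ 614.20065321 -142.34551813] -20.46450305961816 -26.317208994488205 centre est [ 542.56195134 -107.85592199] [ 545.13844961 -108.18703744]
```

{"api": "move_arm", "payload": {"moves": [[0,0,-0.034,-0.001,0.03,0,0],[0,0,-0.033,0.001,0.029,0,0],[0,0,0,0,0,0,0],[0,0,0,0,0,0,0]]}}

```text
time_s: 8.45
tool_pos: [500.9, -106.7, 101.9]
ee_rot: [3.027, -0.841, 0.0]
wrist_force: [-1.1, -0.4, -0.1]
width: 0.3
finger_force: 0.4
```

Run:
```python
from h import *
o=observe(); f=grab_frame("wrist"); print(o["time_s"],o["tool_pos"],o["ee_rot"],o["wrist_force"]);np.save("Td.npy",wristT(f,o));save(f,"d.png",(200,40,380,200),3.7)
for n,z in dict(index=84,long_line=74).items():
    q=pinpoint(n,f)[0]; print(n,q["uv"],at(f,q["uv"],z,wristT(f,o)))
```

```text
8.45 [ 500.91674406 -106.66913064  101.91040439] [ 3.02688256e+00 -8.41105182e-01  2.20654139e-05] [-1.09443978 -0.44527368 -0.14314224]
index [273.9, 87.5] [ 595.75233574 -132.26680741   84.        ]
long_line [278.0, 85.2] [ 596.8718803  -134.16246883   74.        ]
```

View pics/d.png

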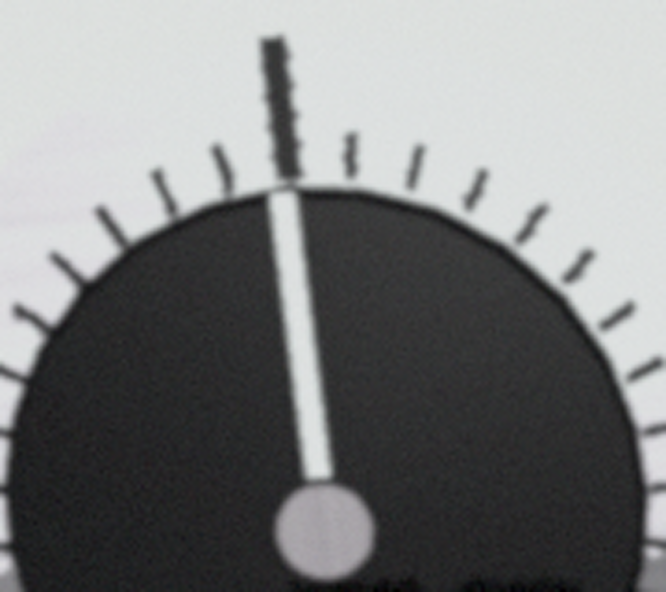

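Index tip is at full px (276.8,92.2), and the long line's inner end at (278.1,88.1) with its outer end at (273.5,50.8). The two are nearly collinear.

Run:
```python
from h import *
T=np.load("Td.npy"); f=grab_frame("wrist")
a,b=[at(f,p,84,T)[:2] for p in((285.9,169.2),(276.8,92.2))]
c,d=[at(f,p,74,T)[:2] for p in((278.1,88.1),(273.5,50.8))]
A=lambda v:np.degrees(np.arctan2(v[1],v[0]))
print(a,b,c,d,A(b-a),A(d-c),b-c)
```

```text
[ 552.40716224 -112.30965363] [ 592.77997522 -132.28790946] [ 595.46993894 -133.30926182] [ 613.95186866 -142.29077717] -26.328243655220735 -25.917990196097037 [-2.68996372  1.02135236]
```

Aligned to about 0.3 mm and 0.4°. Now I'll back off the peg, rise, and go toward the button.

{"api": "move_arm", "payload": {"moves": [[0,0,0,-0.06,-0.12,0,0],[0,0,0,0,0,0.5,0],[0,0,0,0,0,0.5,0],[0,0,0,0,0,0.5,0]]}}

```text
time_s: 9.05
tool_pos: [495.7, -116.1, 215.7]
ee_rot: [-3.026, 0.844, 0.001]
wrist_force: [0.8, -1.0, -0.9]
width: 1.0
finger_force: 0.0
```

{"api": "move_arm", "payload": {"moves": [[0,0,0,0,0.62,0,0],[0,0,0,0,0.62,0,0],[0,0,0,0,0.62,0,0],[0,0,0,0,0.62,0,0],[0,0,0,0,0.62,0,0]]}}

```text
time_s: 9.55
tool_pos: [496.0, 118.1, 214.5]
ee_rot: [-3.026, 0.844, -0.0]
wrist_force: [0.9, -0.7, 0.1]
width: 0.5
finger_force: 0.0
```

{"api": "move_arm", "payload": {"moves": [[0,0,0,0,0,0,0],[0,0,0,0,0,0,0]]}}

```text
time_s: 9.75
tool_pos: [496.1, 117.2, 214.3]
ee_rot: [3.027, -0.84, -0.0]
wrist_force: [0.9, -0.1, 1.0]
width: 0.2
finger_force: 0.0
```

Run:
```python
from h import *
o=observe(); f=grab_frame("wrist"); T=wristT(f,o); print(o["time_s"],o["tool_pos"],o["ee_rot"],o["wrist_force"]);np.save("Te.npy",T);save(f,"e.png")
for q in pinpoint("start_top",f)[:2]: print(q["score"],q["uv"],[np.round(at(f,q["uv"],z,T),1) for z in(75,82)])
g=grab_frame("scene")
for n,z in dict(index=84,long_line=74).items():
    q=pinpoint(n,g)[0]; print(n,q["uv"],at(g,q["uv"],z))
```

```text
9.75 [496.12657211 117.23995488 214.30016001] [ 3.02698013e+00 -8.39808287e-01 -3.02677437e-04] [ 0.90899062 -0.06110035  0.96120711]
0.96 [324.7, 149.4] [array([531.3,  91.7,  75. ]), array([532.1,  91.3,  82. ])]
index [287.0, 230.6] [ 599.50124994 -137.76528202   84.        ]
long_line [287.9, 231.3] [ 595.51166983 -133.48990204   74.        ]
```

View pics/e.png

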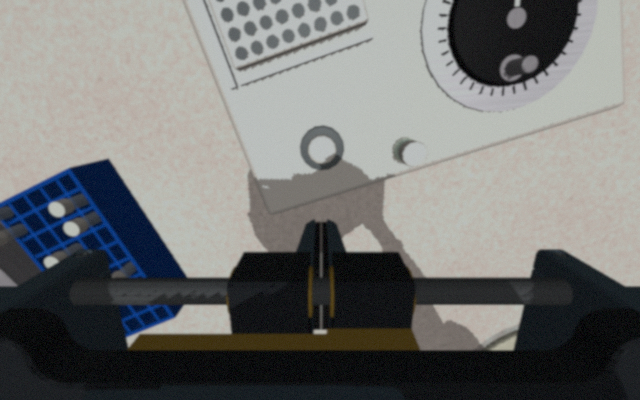

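The button is at px (322,148), i.e. about (532.5,92.5), with the vial well clear. I'll go above it and descend.

{"api": "move_arm", "payload": {"moves": [[0,0,0,0.485,-0.33,0,0],[0,0,0,0,0,-0.5,0],[0,0,0,0,0,-0.5,0],[0,0,0,0,0,-0.4,0],[0,0,0,0,0,0,0]]}}

```text
time_s: 10.5
tool_pos: [530.6, 91.0, 106.3]
ee_rot: [3.024, -0.845, -0.009]
wrist_force: [0.1, 0.2, 0.6]
width: 0.3
finger_force: 0.0
```

{"api": "move_arm", "payload": {"moves": [[0,0,0,0,0,-0.08,0],[0,0,0,0,0,0,0]]}}

```text
time_s: 10.7
tool_pos: [533.4, 91.9, 104.3]
ee_rot: [-3.026, 0.844, -0.002]
wrist_force: [0.0, -0.0, 0.6]
width: 0.3
finger_force: 0.0
```

{"api": "move_arm", "payload": {"moves": [[0,0,0,0,0,-0.06,0],[0,0,0,0,0,-0.06,0],[0,0,0,0,0,0,0]]}}

```text
time_s: 11.0
tool_pos: [533.4, 92.1, 94.7]
ee_rot: [-3.026, 0.843, -0.002]
wrist_force: [1.8, -1.2, 2.8]
width: 0.6
finger_force: 1.8
```

{"api": "move_arm", "payload": {"moves": [[0,0,0,0,0,-0.05,0],[0,0,0,0,0,0,0]]}}

```text
time_s: 11.2
tool_pos: [533.6, 92.2, 93.4]
ee_rot: [-3.026, 0.843, -0.004]
wrist_force: [-10.5, -3.9, 51.4]
width: 0.4
finger_force: 25.7
```

Hard stop at 51 N. I'll measure the travel while lifting, to confirm the full stroke.

{"api": "move_arm", "payload": {"moves": [[0,0,0,0,0,0.02,0],[0,0,0,0,0,0,0]]}}

```text
time_s: 11.4
tool_pos: [533.6, 92.2, 93.8]
ee_rot: [-3.026, 0.843, -0.004]
wrist_force: [-3.9, -0.7, 28.7]
width: 0.6
finger_force: 14.5
```

{"api": "move_arm", "payload": {"moves": [[0,0,0,0,0,0.025,0],[0,0,0,0,0,0,0]]}}

```text
time_s: 11.6
tool_pos: [533.5, 92.2, 94.8]
ee_rot: [-3.026, 0.843, -0.003]
wrist_force: [3.1, -1.4, 3.6]
width: 0.1
finger_force: 1.8
```

{"api": "move_arm", "payload": {"moves": [[0,0,0,0,0,0.025,0],[0,0,0,0,0,0,0]]}}

```text
time_s: 11.8
tool_pos: [533.0, 92.2, 96.2]
ee_rot: [-3.026, 0.843, -0.001]
wrist_force: [2.7, 0.7, 2.7]
width: 0.2
finger_force: 1.5
```

{"api": "move_arm", "payload": {"moves": [[0,0,0,0,0,0.025,0],[0,0,0,0,0,0,0]]}}

```text
time_s: 12.0
tool_pos: [532.6, 92.2, 97.8]
ee_rot: [3.026, -0.843, -0.001]
wrist_force: [1.6, -0.5, 2.2]
width: 0.6
finger_force: 1.1
```

{"api": "move_arm", "payload": {"moves": [[0,0,0,0,0,0.03,0],[0,0,0,0,0,0,0]]}}

```text
time_s: 12.2
tool_pos: [532.4, 92.1, 100.1]
ee_rot: [3.026, -0.844, -0.001]
wrist_force: [0.4, 0.2, 1.4]
width: 0.7
finger_force: 0.6
```

The force fell from about 4 N at the stop to about 1.4 N some 6 mm higher, so the stroke was full. I'll lift clear and verify the dial.

{"api": "move_arm", "payload": {"moves": [[0,0,0,0,0,0.3,0],[0,0,0,0,0,0.6,0],[0,0,0,0,0,0.6,0],[0,0,0,0,0,0,0],[0,0,0,0,0,0,0]]}}

```text
time_s: 12.7
tool_pos: [532.8, 92.1, 213.2]
ee_rot: [-3.026, 0.843, -0.002]
wrist_force: [-1.2, 0.1, -1.0]
width: 0.4
finger_force: 0.0
```

Run:
```python
from h import *
look('f')
f=cv2.imread("pics/f_top.png"); cv2.imwrite("pics/ft.png",cv2.resize(f[140:270,260:420],None,fx=4.6,fy=4.6,interpolation=cv2.INTER_CUBIC))
```

```text
12.7 [532.8  92.1 213.2] [-3.026e+00  8.430e-01 -2.000e-03] [-1.2  0.1 -1. ]
wrist dial_centre 0.77 [502.8  73.5] [ 544.4 -108.4] ang 95.0 r 0.6
wrist peg 0.63 [510.9 121.2] [505.2 -92.9] ang 157.8 r 42.5
wrist index 0.96 [506.3   0. ] [ 598.1 -132.3] ang -23.5 r 58.4
wrist long_line 0.58 [503.9   5.5] [ 595.  -135.1] ang -27.3 r 56.8
top dial_centre 0.98 [355.8 212.8] [ 543.3 -101.8] ang 99.7 r 7.3
top peg 0.92 [352.6 224.4] [507.2 -91.6] ang 154.9 r 41.2
top index 0.82 [365.7 196.3] [ 593.5 -131.3] ang -24.5 r 53.8
top long_line 0.96 [364.2 197.5] [ 591.5 -127.8] ang -21.8 r 50.7
scene dial_centre 0.64 [286.  212.3] [ 546.6 -107.8] ang 29.8 r 2.5
scene peg 0.91 [283.5 201. ] [519.7 -97.5] ang 155.2 r 27.3
scene index 0.85 [284.6 227.7] [ 588.1 -137.7] ang -33.4 r 52.2
scene long_line 0.97 [288.5 233.1] [ 601.3 -135.3] ang -24.9 r 62.6
```

View pics/ft.png

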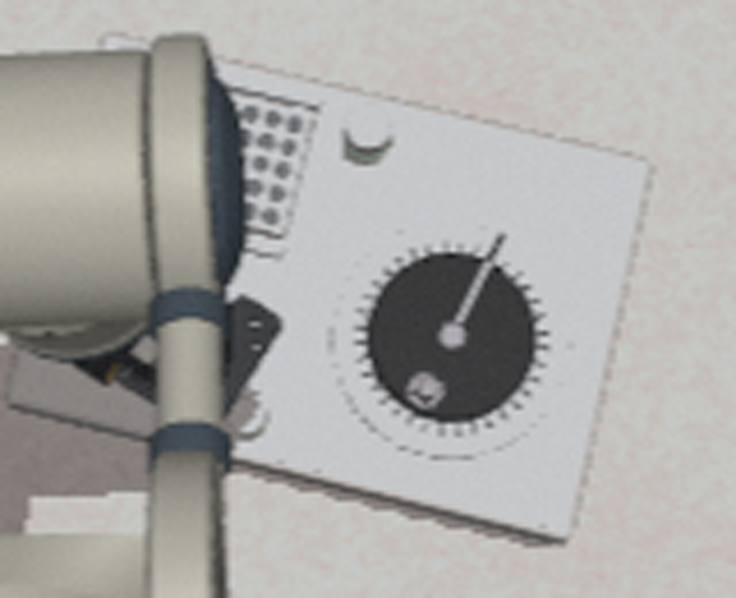

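The index (crop 457,325 to 491,260) is collinear with the long line (491,260 to 503,235). Vial, jar and plate sit where they started. Handing in.

```bash
python3 -c "
from workcell import *
print(sign_off())"
```

```text
the job is handed in; nothing more can be done
None
```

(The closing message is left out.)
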